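# Sort the stripped instrument parts into their trays

## Task

Sort the loose instrument parts on the bench into their trays: the two mouthpieces go into the red tray, the two valve pistons into the blue tray, one to a bay and standing upright as they are now, and the saxophone key goes into the green tray, lying flat on its floor, pad down. Set each part down without dropping it, and do not knock over the oil bottle or push it away.

Things in the scene. Friction and masses are not known exactly. Their poses are not given: they have to be found in the camera images.
- mouthpiece_orange: cup mouthpiece of a trumpet, orange plastic, standing rim down on the bench: 86 mm tall; round rim 27 mm across at the bottom, cup narrowing up to 36 mm height, above 46 mm a straight shank 10 mm across, to grip. About 30 g. Origin: centre of the rim's underside; z points up along the shank. Symmetric about z.
- mouthpiece_brass: cup mouthpiece of a trumpet, golden brass, standing rim down on the bench: 86 mm tall; round rim 27 mm across at the bottom, cup narrowing up to 36 mm height, above 46 mm a straight shank 10 mm across, to grip. About 90 g. Origin: centre of the rim's underside; z points up along the shank. Symmetric about z.
- piston_white: valve piston, aluminium-grey cylinder 24 mm across and 60 mm tall with dark round ports near the foot, standing on its foot; above it a thin 7 mm stem and an 18 mm white finger button, 90 mm tall in all. Grip the cylinder. About 80 g. Origin: centre of the foot's underside; z up. Symmetric about z.
- piston_black: valve piston, aluminium-grey cylinder 24 mm across and 60 mm tall with dark round ports near the foot, standing on its foot; above it a thin 7 mm stem and an 18 mm black finger button, 90 mm tall in all. Grip the cylinder. About 80 g. Origin: centre of the foot's underside; z up. Symmetric about z.
- sax_key: brass saxophone key, lying pad down, 109 mm long (own x), 22 mm high: round 32 mm pad cup at x = +38 mm, 30 x 26 mm touch plate at x = -40, both 10 mm high, joined by an arm 9 mm wide, 84 long, spanning heights 10 to 22 mm; a 6 mm hinge tube, 24 long, crosses it at x = -24. Grip the arm's middle (balanced). 60 g. Origin: under the arm's middle, at bench level; z up. Either way round in its tray.
- tray_red: red shallow tray, fixed to the bench, 143 mm long (own x) by 62 mm wide (own y), 12 mm high, open above; walls and floor 3 mm thick. A 3 mm divider at x = 0, as high as the walls, makes two bays, each 67 x 56 mm inside, with centres at x = +35 mm and x = -35 mm. Place of the mouthpieces, one to a bay. Origin: centre of the underside; z up.
- tray_blue: blue shallow tray, fixed to the bench, 143 mm long (own x) by 62 mm wide (own y), 12 mm high, open above; walls and floor 3 mm thick. A 3 mm divider at x = 0, as high as the walls, makes two bays, each 67 x 56 mm inside, with centres at x = +35 mm and x = -35 mm. Place of the pistons, one to a bay. Origin: centre of the underside; z up.
- tray_green: green shallow tray, fixed to the bench, 143 mm long (own x) by 62 mm wide (own y), 12 mm high, open above; walls and floor 3 mm thick. One undivided bay 137 x 56 mm inside. Place of the saxophone key, lengthwise. Origin: centre of the underside; z up.
- oil_bottle: small amber bottle of key oil, green cap, 26 mm across, 65 mm tall, 50 g, loose on the bench between the two rows of parts and trays. Origin: centre of its underside; z up. A roll of yellow tape (44 mm across) and a blue tin (34 mm across), both about 20 mm high, stand in the same middle row; they may be ignored.

How it is judged:
At the end, for the whole second after the job is handed in: One mouthpiece in each red bay, one piston in each blue bay, standing on the tray floor (origin under 7 mm high, upright within 0.15 rad); key flat within 0.12 rad on the green tray's floor, origin within 20 mm of its centre per axis; all released, at rest; oil bottle upright within 0.2 rad (x of mouthpiece_orange in the frame of tray_red between -0.059 and 0.059 m and y of mouthpiece_orange in the frame of tray_red between -0.02 and 0.02 m and z of mouthpiece_orange in the frame of tray_red between 0 and 0.007 m and angle between each of mouthpiece_orange, mouthpiece_brass, piston_white, piston_black's own z axis and vertical below 0.15 rad and x of mouthpiece_brass in the frame of tray_red between -0.059 and 0.059 m and y of mouthpiece_brass in the frame of tray_red between -0.02 and 0.02 m and z of mouthpiece_brass in the frame of tray_red between 0 and 0.007 m and ((x of mouthpiece_orange in the frame of tray_red above 0.01 m and x of mouthpiece_brass in the frame of tray_red below -0.01 m) or (x of mouthpiece_brass in the frame of tray_red above 0.01 m and x of mouthpiece_orange in the frame of tray_red below -0.01 m)) and x of piston_white in the frame of tray_blue between -0.059 and 0.059 m and y of piston_white in the frame of tray_blue between -0.02 and 0.02 m and z of piston_white in the frame of tray_blue between 0 and 0.007 m and x of piston_black in the frame of tray_blue between -0.059 and 0.059 m and y of piston_black in the frame of tray_blue between -0.02 and 0.02 m and z of piston_black in the frame of tray_blue between 0 and 0.007 m and ((x of piston_white in the frame of tray_blue above 0.01 m and x of piston_black in the frame of tray_blue below -0.01 m) or (x of piston_black in the frame of tray_blue above 0.01 m and x of piston_white in the frame of tray_blue below -0.01 m)) and x of sax_key in the frame of tray_green between -0.02 and 0.02 m and y of sax_key in the frame of tray_green between -0.02 and 0.02 m and z of sax_key in the frame of tray_green between 0 and 0.007 m and angle between sax_key's own z axis and vertical below 0.12 rad and linear speed of each of mouthpiece_orange, mouthpiece_brass, piston_white, piston_black, sax_key below 0.02 m/s and angle between oil_bottle's own z axis and vertical below 0.2 rad); the robot touches nothing.
It fails at once if a part is dropped or thrown (moves faster than 0.7 m/s while the fingers do not touch it: a free fall of more than 25 mm) ((contact force between the fingers and mouthpiece_orange below 0.01 N and linear speed of mouthpiece_orange above 0.7 m/s) or (contact force between the fingers and mouthpiece_brass below 0.01 N and linear speed of mouthpiece_brass above 0.7 m/s) or (contact force between the fingers and piston_white below 0.01 N and linear speed of piston_white above 0.7 m/s) or (contact force between the fingers and piston_black below 0.01 N and linear speed of piston_black above 0.7 m/s) or (contact force between the fingers and sax_key below 0.01 N and linear speed of sax_key above 0.7 m/s)).
It fails at once if the oil bottle is tipped by more than about 25 degrees or pushed more than 40 mm from its place (angle between oil_bottle's own z axis and vertical above 0.44 rad or distance of oil_bottle from where it was at the start of the episode above 0.04 m).
It also fails if it takes over 134 s, if anything falls off the work surface, if the arm or the gripper's body presses on something with over 40 N, if the wrist force passes 120 N, or if a joint passes its speed limit or range.

## Robot

A 7-joint arm with a two-finger parallel gripper is mounted at the origin on the work surface. World frame = base frame: x ahead of the robot, y to its left, z up, the work surface at z = 0. Lengths are in m, angles in rad, forces in N, time in s.
With the tool pointing down it reaches from about 0.35 to 0.9 m from the base axis. Payload 8.1 kg.
Tool frame: the origin (TCP) lies between the finger pads; the fingertips stand 25 mm ahead of it and the grasp point (between the pads) lies 6 mm ahead of it; z points along the fingers, y is the direction in which the jaws open and shut (so a half turn about z gives the same grasp; the last joint's range is limited). The gripper opens to 92 mm and grips with 3 to 60 N. Pads are 19 mm wide; open, the fingers measure 130 mm over their backs; the gripper's body (75 mm by 190 mm) begins 47 mm behind the grasp point.
Start: joints at [1.06, 0.434, 0.025, 1.573, -0.012, 1.134, -0.075], TCP at [0.248, -0.574, 0.252] pointing down, gripper open.
Joint ranges: [-2.62, 2.62], [-0.44, 2.09], [-1.27, 1.32], [0.08, 2.57], [-1.32, 4.46], [0.12, 2], [-2.74, 2.74]. Speed limits (rad/s): [2.22, 2.22, 3.01, 3.01, 3.14, 3.14, 3.14].

## Interface

Orientations are given as a rotation vector (axis times angle).
In Python, from cell import * gives the robot as it stands.
- The arm moves only by the shell command python3 -m jog 'ROWS' [FORCE]. ROWS is JSON, one flat list of numbers, 5 for each row, row after row: the finger opening in mm, from 0 to 91.8, then the shift along the tool's x, y, z in units of 40 mm (1.0 is 40 mm), then the turn about the tool's z in units of 6 degrees (1.0 is 6 degrees). A call has 1 to 20 rows; each row shifts and turns the pose as measured when the row begins, along the tool's axes as they then stand; what a row does not reach is not made up. A row lasts 1/12 s, in which the tool goes at most 41.7 mm and 7.16 degrees, less where a joint would pass 70% of its speed; a pose out of reach is approached as far as the arm can. A call is refused whole if a number of a shift passes 1 or a number of a turn 1, either way. A call with a gripper value outside its range is refused whole. The fingers move at their own pace and stop on an object; FORCE is the grip in N (left out, the last holds). Time passes only in rows, so rows that do not move let the fingers close. It gives the time, the measured TCP pose, the force and the opening at its end, in the units of the state.
- observe(): the state, without advancing time (a new reading comes with each control period).
- get_image(name): name is "scene" or "top"; returns the picture (384x512x3 uint8, red, green, blue); there is no depth.
- camera_params(name): a dict with "intrinsics" (3x3 intrinsics, pixels), "xyz" and "orientation" of the camera in the world. Camera axes: x right, y down, z forward; pixel columns grow to the right and rows downward; lengths in m; the calibration is good to about 2 mm. A picture is of the moment at which its call begins. camera_params takes no time and is no camera call.
- sign_off(): hands the job in, once; it reports no verdict.
The state is a dict: "clock": time; "joints": joint angles; "dq": joint speeds; "joint_efforts": joint torques, N m; "position": TCP position; "ee_rot": TCP orientation; "force": force on the tool from outside, world axes, zero at the start; "ft_torque": the same for the moment, N m; "width": opening from 0.0 (shut) to 1.0 (fully open).
Only numpy, scipy, OpenCV 4.12 (cv2) and the standard library are available. Lean on these libraries where they do the work, as an engineer would, in place of code of your own. Each camera call takes 0.05 s, during which the arm holds its last target. There are 200 camera calls.

## Working session

There is one attempt and no reset: what is moved stays moved. The work goes in short steps, Python scripts to look and compute and a shell command to move; the robot and the scene stay as the last step left them, time stands still between calls to the robot, and variables do not carry over. Pictures are saved under pics/ and viewed, about 12 in all and at most 16, crops included, and the job is handed in when it is done.

```bash
mkdir -p pics; ls; python3 - <<'E'
from cell import *
import cv2,numpy as np
for n in("top","scene"):
    cv2.imwrite(f"pics/{n}0.png",cv2.cvtColor(get_image(n),cv2.COLOR_RGB2BGR)); print(n,camera_params(n))
o=observe();print(o)
E
```

```text
pics
top {'intrinsics': array([[357.677519  ,   0.        , 254.44780537],
       [  0.        , 357.677519  , 189.49506202],
       [  0.        ,   0.        ,   1.        ]]), 'xyz': array([ 0.47598598, -0.00897998,  0.78557271]), 'orientation': array([-2.15490573,  2.18193685, -0.04883566])}
scene {'intrinsics': array([[366.07639851,   0.        , 255.90826131],
       [  0.        , 366.07639851, 189.22645957],
       [  0.        ,   0.        ,   1.        ]]), 'xyz': array([1.01590786, 0.26704605, 0.58538474]), 'orientation': array([-1.30583044, -2.24581988,  0.90513407])}
{'clock': 0.1, 'joints': array([ 1.06038333,  0.43515659,  0.02499185,  1.57398411, -0.01156613,
        1.13401186, -0.07509644]), 'dq': array([-1.56754079e-03, -1.40866227e-03, -9.18963859e-05, -2.85475623e-03,
       -1.07981803e-03,  1.51537691e-03,  2.03982166e-03]), 'joint_efforts': array([ 1.94099121e-03, -6.69124603e+01,  9.87111926e-01, -3.15147257e+01,
       -6.06140401e-02,  3.73646419e-02,  1.60435670e-04]), 'position': array([ 0.24764706, -0.57338986,  0.25103013]), 'ee_rot': array([-3.07521461e+00, -6.35785033e-01,  7.03933851e-04]), 'force': array([-0.0834477 , -0.25657435,  0.21923445]), 'ft_torque': array([-0.0129371 , -0.00584857,  0.04322547]), 'width': 1.000834362697575}
```

View pics/top0.png

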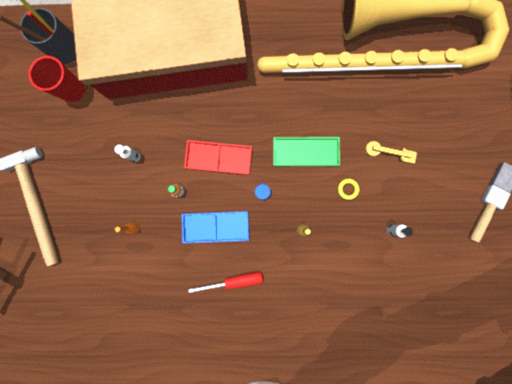

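View pics/scene0.png

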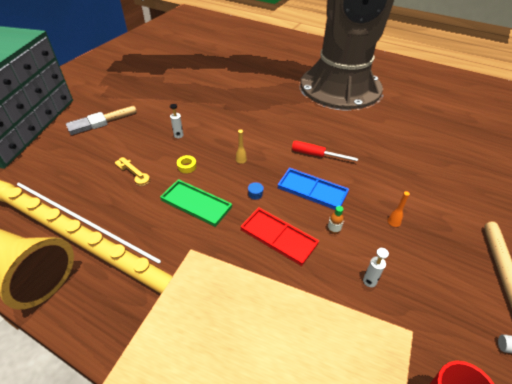

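Top view (image right ≈ −y, down ≈ −x): orange mouthpiece tip (118,229), white piston button (121,149), brass tip (308,232), black piston (400,231), key (392,152), red tray (218,157), blue tray (215,227), green tray (307,152), bottle (177,190). I'll magnify the small parts.

```bash
python3 - <<'E'
import cv2,numpy as np
t=cv2.imread("pics/top0.png");s=cv2.imread("pics/scene0.png")
def c(im,x,y):return cv2.resize(im[y-20:y+20,x-20:x+20],(200,200),interpolation=cv2.INTER_NEAREST)
def c2(im,x,y):return cv2.resize(im[y-25:y+25,x-25:x+25],(200,200),interpolation=cv2.INTER_NEAREST)
a=np.hstack([c(t,*p) for p in[(126,229),(128,154),(306,231),(400,231)]])
b=np.hstack([c2(s,*p) for p in[(398,210),(376,267),(241,147),(177,122)]])
d=np.hstack([c2(t,392,152),c2(s,132,171),c(t,177,190),c2(s,336,220)])
cv2.imwrite("pics/crops.png",np.vstack([a,b,d]))
E
```

```text
(no output)
```

View pics/crops.png

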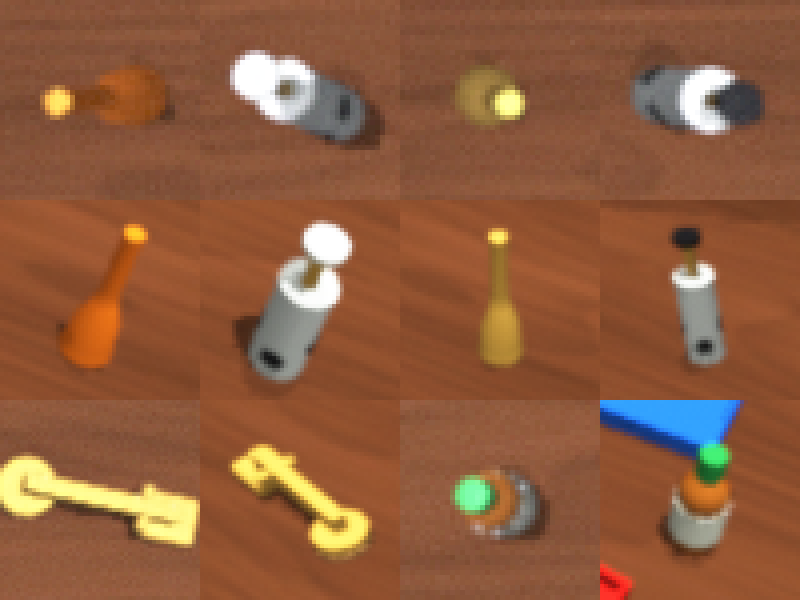

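Crops show the tops clearly: orange tip (117,229), white button (118.3,148.5), brass tip (307,231), black button (407.5,231), bottle cap (171,188.5), key pad (372.7,148) and touch plate (408.3,155). Now I'll cast rays.

```bash
cat > h.py <<'E'
import cv2,numpy as np
from cell import *
from scipy.spatial.transform import Rotation as R
P={n:camera_params(n) for n in("top","scene")}
def ray(n,uv):
    p=P[n];d=np.linalg.solve(p["intrinsics"],[*uv,1]);return np.array(p["xyz"]),R.from_rotvec(p["orientation"]).as_matrix()@d
def plane(n,uv,z):
    o,d=ray(n,uv);return (o+d*(z-o[2])/d[2])[:2]
def two(a,b):
    (o,d),(q,e)=ray("top",a),ray("scene",b)
    s,t=np.linalg.lstsq(np.c_[d,-e],q-o,rcond=None)[0];return (o+s*d+q+t*e)/2,np.linalg.norm(o+s*d-q-t*e)
def grab(n,f):
    im=get_image(n);cv2.imwrite(f"pics/{f}.png",cv2.cvtColor(im,cv2.COLOR_RGB2BGR));return im
def st():
    o=observe();M=R.from_rotvec(o["ee_rot"]).as_matrix()
    print("t%.2f"%o["clock"],o["position"].round(4),"yaw of tool y",np.degrees(np.arctan2(M[1,1],M[0,1])).round(1),"tilt",M[:,2].round(3),"w%.1f"%(o["width"]*91.8),"F",o["force"].round(1),"q7 %.2f"%o["joints"][6]);return o,M
def rows(x,y,dyaw=0,z=None):
    """units to go: tool-x, tool-y, tool-z, turn; dyaw = desired yaw of the tool y axis (deg)"""
    o,M=st();d=np.array([x,y,o["position"][2] if z is None else z])-o["position"]
    v=M.T@d/.04
    t=-((dyaw-np.degrees(np.arctan2(M[1,1],M[0,1]))+90)%180-90)/6
    print("shift",v.round(2),"turn",round(t,2))
E
python3 - <<'E'
from h import *
for k,a,b,z in[("orange",(117.1,228.9),(406.3,193),.086),("white",(118.3,148.5),(381.7,252.2),.09),("brass",(307.3,231.1),(240,130.5),.086),("black",(407.5,231.3),(173,105.7),.09)]:
    p,e=two(a,b);print(k,"top@z",plane("top",a,z).round(4),"scene@z",plane("scene",b,z).round(4),"tri",p.round(4),"gap%.4f"%e)
print("bottle",plane("top",(171.1,188.5),.065).round(4))
a,b=plane("top",(372.7,148),.01),plane("top",(408.3,155),.01);print("key",a,b,"mid",a+(b-a)*38/78,np.degrees(np.arctan2(*(a-b)[::-1])))
im=cv2.imread("pics/top0.png").astype(int);B,G,Rr=im[...,0],im[...,1],im[...,2]
for k,m,w in[("red",(Rr>150)&(G<80)&(B<80),(170,260,130,185)),("blue",(B>140)&(Rr<90),(170,255,200,255)),("green",(G>130)&(Rr<110),(265,350,125,180))]:
    r=np.zeros(m.shape,np.uint8);x0,x1,y0,y1=w;r[y0:y1,x0:x1]=m[y0:y1,x0:x1]
    c=max(cv2.findContours(r,0,2)[0],key=cv2.contourArea)[:,0]
    w=np.array([plane("top",q,.012) for q in c],np.float32);rr=cv2.minAreaRect(w)
    bx=cv2.boxPoints(rr);e=max(bx[1]-bx[0],bx[2]-bx[1],key=np.linalg.norm)
    print(k,np.round(rr[0],4),np.round(rr[1],4),"long axis deg",np.degrees(np.arctan2(e[1],e[0])).round(1))
st()
E
```

```text
orange top@z [0.4547 0.2833] scene@z [0.4559 0.2846] tri [0.4546 0.2843 0.0846] gap0.0008
white top@z [0.6141 0.2821] scene@z [0.6154 0.2817] tri [0.6144 0.2821 0.0891] gap0.0008
brass top@z [ 0.4467 -0.0896] scene@z [ 0.4466 -0.0892] tri [ 0.4466 -0.0895  0.0859] gap0.0004
black top@z [ 0.4445 -0.2797] scene@z [ 0.4477 -0.2777] tri [ 0.4444 -0.2808  0.0872] gap0.0000
bottle [0.5348 0.1822]
key [ 0.62148457 -0.2438821 ] [ 0.60486442 -0.3195659 ] mid [ 0.61338757 -0.2807537 ] 77.61445227200109
red [0.6278 0.1403] [0.0415 0.0834] long axis deg -55.5
blue [0.4524 0.1667] [0.0575 0.0112] long axis deg 9.0
green [ 0.6159 -0.0991] [0.139  0.0596] long axis deg 89.0
t0.10 [ 0.2476 -0.5734  0.251 ] yaw of tool y -66.6 tilt [-0.001  0.001 -1.   ] w91.9 F [-0.1 -0.3  0.2] q7 -0.08
```

```bash
python3 - <<'E'
from h import *
hsv=cv2.cvtColor(cv2.imread("pics/top0.png"),cv2.COLOR_BGR2HSV);H,S,V=cv2.split(hsv)
for k,lo,hi,(x0,x1,y0,y1) in[("red",-6,4,(175,260,133,182)),("blue",100,125,(172,256,203,252)),("green",50,90,(265,350,128,175))]:
    h=np.where(H>150,H.astype(int)-180,H);m=((h>=lo)&(h<=hi)&(S>150)&(V>90)).astype(np.uint8)
    r=np.zeros_like(m);r[y0:y1,x0:x1]=m[y0:y1,x0:x1]
    r=cv2.morphologyEx(r,cv2.MORPH_CLOSE,np.ones((5,5)))
    c=max(cv2.findContours(r,0,1)[0],key=cv2.contourArea)[:,0]
    rr=cv2.minAreaRect(np.array([plane("top",q,.012)*1000 for q in c],np.float32))
    bx=cv2.boxPoints(rr);e=max(bx[1]-bx[0],bx[2]-bx[1],key=np.linalg.norm)
    cen=np.array(rr[0]);u=e/np.linalg.norm(e)*35
    print(k,cen.round(1),np.round(rr[1],1),"deg",np.degrees(np.arctan2(e[1],e[0])).round(1),"bays",(cen+u).round(1),(cen-u).round(1))
rows(.445,-.28,0)
E
```

```text
red [607.2  93.8] [145.9  65.2] deg 83.6 bays [611.1 128.6] [603.3  59. ]
blue [455.5 100.3] [ 59.1 142.4] deg -88.4 bays [456.5  65.3] [454.5 135.3]
green [ 638.5 -144.1] [45.5  8.8] deg 88.4 bays [ 639.5 -109.2] [ 637.5 -179.1]
t0.10 [ 0.2476 -0.5734  0.251 ] yaw of tool y -66.6 tilt [-0.001  0.001 -1.   ] w91.9 F [-0.1 -0.3  0.2] q7 -0.08
shift [ 7.44 -4.78  0.01] turn -11.11
```

```bash
python3 -m jog '[91,0,0,0,-1, 91,0,0,0,-1, 91,0,0,0,-1, 91,0,0,0,-1, 91,0,0,0,-1, 91,0,0,0,-1, 91,0,0,0,-1, 91,0,0,0,-1, 91,0,0,0,-1, 91,0,0,0,-1, 91,0,0,0,-1, 91,0.9,0.6,0,0, 91,0.9,0.6,0,0, 91,0.9,0.6,0,0, 91,0.9,0.6,0,0, 91,0.9,0.6,0,0, 91,0.9,0.6,0,0, 91,0.9,0.6,0,0, 91,0,0,0,0, 91,0,0,0,0]' 20; python3 -c "
from h import *
rows(.445,-.28,0,.17)"
```

```text
clock: 1.77
position: [0.3965, -0.3134, 0.2427]
ee_rot: [-2.159, -2.258, -0.003]
force: [-0.1, -0.7, -0.5]
width: 0.993
t1.77 [ 0.3965 -0.3134  0.2427] yaw of tool y 2.6 tilt [-0.011  0.014 -1.   ] w91.2 F [-0.1 -0.7 -0.5] q7 0.50
shift [0.75 1.27 1.82] turn 0.43
```

```bash
python3 -m jog '[91,0.2,0.3,0.4,0.2, 91,0.2,0.3,0.4,0.2, 91,0.2,0.3,0.4,0, 91,0.15,0.3,0.4,0, 91,0,0.1,0.2,0, 91,0,0,0,0, 91,0,0,0,0]'; python3 -c "
from h import *
rows(.445,-.28,0,.056)"
```

```text
clock: 2.35
position: [0.4464, -0.2854, 0.1675]
ee_rot: [-2.214, -2.204, 0.001]
force: [-0.1, 1.1, -0.2]
width: 0.995
t2.35 [ 0.4464 -0.2854  0.1675] yaw of tool y -0.2 tilt [-0.013  0.012 -1.   ] w91.3 F [-0.1  1.1 -0.2] q7 0.30
shift [ 0.1  -0.    2.79] turn -0.04
```

```bash
python3 -m jog '[91,0.1,0,0.5,0, 91,0,0,0.5,0, 91,0,0,0.5,0, 91,0,0,0.5,0, 91,0,0,0.4,0, 91,0,0,0.3,0, 91,0,0,0,0, 91,0,0,0,0]'; python3 -c "
from h import *
rows(.445,-.28,0,.056)"
```

```text
clock: 3.02
position: [0.442, -0.2923, 0.0627]
ee_rot: [-2.236, -2.197, 0.005]
force: [0.5, -0.4, -0.7]
width: 0.989
t3.02 [ 0.442  -0.2923  0.0627] yaw of tool y -1.0 tilt [-0.007  0.003 -1.   ] w90.8 F [ 0.5 -0.4 -0.7] q7 0.22
shift [0.31 0.07 0.17] turn -0.17
```

```bash
python3 -m jog '[91,0.2,0.05,0.1,0, 91,0.15,0.03,0.07,0, 91,0,0,0,0, 91,0,0,0,0]'; python3 -c "
from h import *
rows(.445,-.28,0,.056);grab('top','a1');grab('scene','a2')"
python3 - <<'E'
import cv2,numpy as np
t=cv2.imread('pics/a1.png');s=cv2.imread('pics/a2.png')
cv2.imwrite('pics/a.png',np.hstack([cv2.resize(t[180:280,350:450],(400,400)),cv2.resize(s[70:170,130:230],(400,400))]))
E
```

```text
clock: 3.35
position: [0.4466, -0.2793, 0.0589]
ee_rot: [-2.242, -2.198, 0.004]
force: [0.4, 0.6, 1.0]
width: 0.99
t3.35 [ 0.4466 -0.2793  0.0589] yaw of tool y -1.1 tilt [-0.003 -0.    -1.   ] w90.8 F [0.4 0.6 1. ] q7 0.19
shift [-0.02 -0.04  0.07] turn -0.19
```

View pics/a.png

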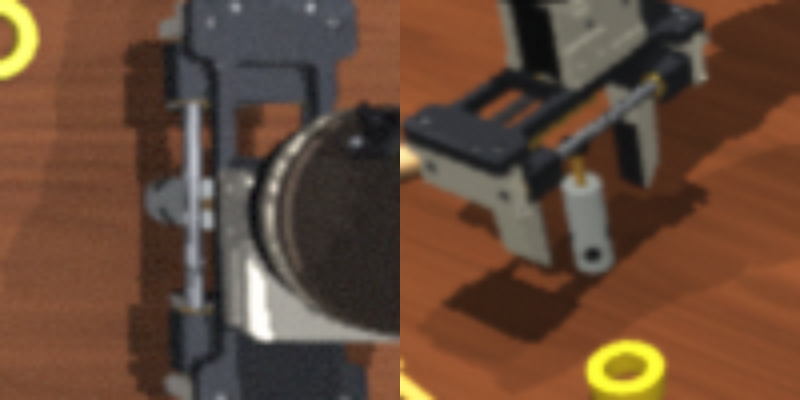

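The piston stands between the jaws. Closing and lifting.

```bash
python3 -m jog '[10,0,0,0.04,0, 10,0,0,0,0, 10,0,0,0,0, 10,0,0,0,0, 10,0,0,0,0, 10,0,0,0,0, 10,0,0,0,0, 10,0,0,0,0, 10,0,0,0,0, 10,0,0,0,0, 10,0,0,0,0, 10,0,0,0,0]' 20; python3 -c "
from h import *
rows(.4565,.0653,0,.175)"
```

```text
clock: 4.45
position: [0.4467, -0.2801, 0.0576]
ee_rot: [-2.243, -2.198, 0.005]
force: [-0.5, -0.2, -0.7]
width: 0.257
t4.45 [ 0.4467 -0.2801  0.0576] yaw of tool y -1.2 tilt [-0.003 -0.001 -1.   ] w23.6 F [-0.5 -0.2 -0.7] q7 0.19
shift [ 8.64  0.06 -2.95] turn -0.2
```

```bash
python3 -m jog '[10,0,0,-0.4,0, 10,0,0,-0.6,0, 10,0,0,-0.6,0, 10,0,0,-0.6,0, 10,0,0,-0.6,0, 10,0.2,0,-0.2,0, 10,0.5,0,0,0, 10,0.8,0,0,0, 10,0.8,0,0,0, 10,0.8,0,0,0, 10,0.8,0,0,0, 10,0.8,0,0,0, 10,0.8,0,0,0, 10,0.8,0,0,0, 10,0.8,0,0,0, 10,0.5,0,0,0, 10,0.3,0,0,0, 10,0,0,0,0, 10,0,0,0,0]'; python3 -c "
from h import *
rows(.4565,.0653,0,.085)"
```

```text
clock: 6.03
position: [0.4469, 0.0546, 0.1761]
ee_rot: [-2.238, -2.192, 0.01]
force: [-0.4, -0.4, -1.7]
width: 0.255
t6.03 [0.4469 0.0546 0.1761] yaw of tool y -1.2 tilt [-0.011  0.002 -1.   ] w23.4 F [-0.4 -0.4 -1.7] q7 -0.45
shift [0.27 0.26 2.27] turn -0.2
```

```bash
python3 -m jog '[10,0.15,0.15,0.3,0, 10,0.1,0.1,0.4,0, 10,0,0,0.4,0, 10,0,0,0.4,0, 10,0,0,0.4,0, 10,0,0,0.2,0, 10,0,0,0.1,0, 10,0,0,0,0, 10,0,0,0,0]'; python3 -c "
from h import *
rows(.4565,.0653,0,.062)"
```

```text
clock: 6.78
position: [0.4557, 0.0555, 0.0831]
ee_rot: [-2.251, -2.182, 0.017]
force: [-0.4, -0.1, -0.9]
width: 0.252
t6.78 [0.4557 0.0555 0.0831] yaw of tool y -1.8 tilt [-0.012 -0.003 -1.   ] w23.2 F [-0.4 -0.1 -0.9] q7 -0.58
shift [0.25 0.02 0.53] turn -0.3
```

```bash
python3 -m jog '[10,0.2,0,0,0, 10,0.1,0,0.2,0, 10,0.05,0,0.2,0, 10,0,0,0.1,0, 10,0,0,0.03,0, 10,0,0,0,0, 10,0,0,0,0]'; python3 -c "
from h import *
rows(.4565,.0653,0,.0605)"
```

```text
clock: 7.37
position: [0.4577, 0.0716, 0.0618]
ee_rot: [-2.253, -2.184, 0.011]
force: [-0.1, 0.1, -1.2]
width: 0.261
t7.37 [0.4577 0.0716 0.0618] yaw of tool y -1.8 tilt [-0.008 -0.002 -1.   ] w23.9 F [-0.1  0.1 -1.2] q7 -0.64
shift [-0.16 -0.02  0.03] turn -0.3
```

```bash
python3 -m jog '[10,-0.08,0,0.03,0, 10,0,0,0.03,0, 10,0,0,0,0, 30,0,0,0,0, 50,0,0,0,0, 60,0,0,0,0, 60,0,0,0,0]'; python3 -c "
from h import *
st()"; python3 -m jog '[60,0,0,-0.3,0, 60,0,0,-0.5,0, 60,0,0,-0.5,0, 60,0,0,-0.6,0, 60,0,0,-0.6,0, 60,0,0,-0.3,0, 60,0,0,0,0]'; python3 -c "
from h import *
rows(.4466,-.0893,0,.15)"
```

```text
clock: 7.95
position: [0.4582, 0.0672, 0.0611]
ee_rot: [-2.255, -2.184, 0.009]
force: [1.0, -0.6, -0.3]
width: 0.494
t7.95 [0.4582 0.0672 0.0611] yaw of tool y -1.8 tilt [-0.006 -0.002 -1.   ] w45.4 F [ 1.  -0.6 -0.3] q7 -0.63
clock: 8.53
position: [0.4577, 0.067, 0.1765]
ee_rot: [-2.253, -2.182, 0.014]
force: [0.6, -0.4, 0.1]
width: 0.655
t8.53 [0.4577 0.067  0.1765] yaw of tool y -1.8 tilt [-0.01  -0.002 -1.   ] w60.1 F [ 0.6 -0.4  0.1] q7 -0.49
shift [-3.91 -0.15  0.67] turn -0.3
```

```bash
python3 -m jog '[60,0,0,0,-1, 60,0,0,0,-1, 60,0,0,0,-1, 60,0,0,0,-1, 60,0,0,0,-1, 60,0,0,0,-1, 60,0,0,0,-1, 60,0,0,0,-1, 60,0,0,0,-1, 60,0,0,0,-1, 60,0,0,0,-1, 60,0,0,0,-1, 60,0,0,0,-1, 60,0,0,0,-1, 60,0,0,0,-1, 60,0,0,0,-0.3,60,0,0,0,0]'; python3 -c "
from h import *
rows(.4466,-.0893,90,.15)"
```

```text
clock: 9.95
position: [0.453, 0.0647, 0.1638]
ee_rot: [0.125, -3.118, 0.001]
force: [0.6, 0.8, 1.1]
width: 0.656
t9.95 [0.453  0.0647 0.1638] yaw of tool y 94.6 tilt [-0.021 -0.001 -1.   ] w60.2 F [0.6 0.8 1.1] q7 0.98
shift [ 0.46 -3.82  0.35] turn 0.77
```

```bash
python3 -m jog '[60,0.1,-0.4,0,0.4, 60,0.1,-0.7,0,0.2, 60,0.1,-0.7,0,0, 60,0,-0.7,0,0, 60,0,-0.7,0,0, 60,0,-0.4,0,0, 60,0,-0.1,0,0, 60,0,0,0,0, 60,0,0,0,0]'; python3 -c "
from h import *
rows(.4466,-.0893,90,.068);grab('top','b1')
t=cv2.imread('pics/b1.png');s=t[120:280,90:350]
cv2.imwrite('pics/b.png',cv2.resize(s,(780,480)))"
```

```text
clock: 10.7
position: [0.4422, -0.0876, 0.1588]
ee_rot: [0.007, -3.117, -0.007]
force: [-0.5, 0.1, -0.5]
width: 0.655
t10.70 [ 0.4422 -0.0876  0.1588] yaw of tool y 90.2 tilt [-0.025  0.004 -1.   ] w60.1 F [-0.5  0.1 -0.5] q7 1.26
shift [-0.17 -0.05  2.27] turn 0.04
```

View pics/b.png

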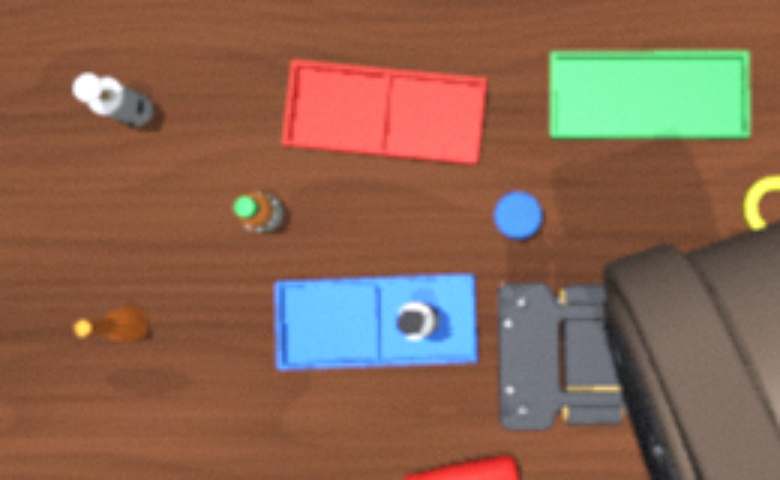

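Black piston stands upright in the right-hand blue bay. Next, descend on brass.

```bash
python3 -m jog '[60,-0.1,0,0.3,0, 60,-0.1,0,0.4,0, 60,0,0,0.4,0, 60,0,0,0.4,0, 60,0,0,0.3,0, 60,0,0,0.2,0, 60,0,0,0.1,0, 60,0,0,0,0, 60,0,0,0,0]'; python3 -c "
from h import *
rows(.4466,-.0893,90,.068)"
```

```text
clock: 11.5
position: [0.4513, -0.0746, 0.0681]
ee_rot: [0.031, -3.12, -0.014]
force: [0.1, -0.4, 0.0]
width: 0.654
t11.50 [ 0.4513 -0.0746  0.0681] yaw of tool y 91.1 tilt [-0.022  0.009 -1.   ] w60.0 F [ 0.1 -0.4  0. ] q7 1.10
shift [ 0.13 -0.37  0.  ] turn 0.19
```

```bash
python3 -m jog '[60,0.07,-0.2,0,0, 60,0.03,-0.12,0,0, 60,0.03,-0.03,0,0, 60,0,0,0,0, 0,0,0,0,0, 0,0,0,0,0, 0,0,0,0,0, 0,0,0,0,0, 0,0,0,0,0, 0,0,0,0,0, 0,0,0,0,0, 0,0,0,0,0, 0,0,0,0,0]' 20; python3 -c "
from h import *
rows(.6033,.059,83.6,.19)"
```

```text
clock: 12.58
position: [0.4476, -0.0907, 0.0706]
ee_rot: [0.029, -3.125, -0.012]
force: [0.0, -0.3, -2.0]
width: 0.098
t12.58 [ 0.4476 -0.0907  0.0706] yaw of tool y 91.1 tilt [-0.017  0.007 -1.   ] w9.0 F [ 0.  -0.3 -2. ] q7 1.13
shift [-3.91  3.69 -3.02] turn 1.24
```

```bash
python3 -m jog '[0,0,0,-0.3,0, 0,0,0,-0.6,0, 0,0,0,-0.6,0, 0,0,0,-0.6,0, 0,0,0,-0.6,0, 0,-0.2,0.2,-0.2,0, 0,-0.5,0.5,0,0.5, 0,-0.6,0.6,0,0.5, 0,-0.6,0.6,0,0.2, 0,-0.6,0.6,0,0, 0,-0.6,0.5,0,0, 0,-0.5,0.4,0,0, 0,-0.2,0.2,0,0, 0,0,0,0,0, 0,0,0,0,0]'; python3 -c "
from h import *
rows(.6033,.059,83.6,.09)"
```

```text
clock: 13.83
position: [0.6134, 0.0457, 0.1845]
ee_rot: [-0.183, -3.108, -0.008]
force: [0.7, 0.0, -1.1]
width: 0.101
t13.83 [0.6134 0.0457 0.1845] yaw of tool y 83.3 tilt [-0.028  0.007 -1.   ] w9.2 F [ 0.7  0.  -1.1] q7 0.92
shift [0.22 0.29 2.37] turn -0.06
```

```bash
python3 -m jog '[0,0.1,0.1,0.3,0, 0,0.1,0.1,0.4,0, 0,0,0,0.4,0, 0,0,0,0.4,0, 0,0,0,0.4,0, 0,0,0,0.2,0, 0,0,0,0.1,0, 0,0,0,0,0, 0,0,0,0,0]'; python3 -c "
from h import *
rows(.6033,.059,83.6,.0736)"
```

```text
clock: 14.58
position: [0.5979, 0.0478, 0.0941]
ee_rot: [-0.191, -3.105, 0.0]
force: [-0.1, 0.1, -1.1]
width: 0.096
t14.58 [0.5979 0.0478 0.0941] yaw of tool y 83.0 tilt [-0.031  0.002 -1.   ] w8.8 F [-0.1  0.1 -1.1] q7 0.83
shift [-0.12  0.3   0.51] turn -0.1
```

```bash
python3 -m jog '[0,-0.1,0.2,0,0, 0,-0.05,0.1,0.15,0, 0,0,0.02,0.15,0, 0,0,0,0.1,0, 0,0,0,0.06,0, 0,0,0,0,0, 0,0,0,0,0]'; python3 -c "
from h import *
rows(.6033,.059,83.6,.0736)"
```

```text
clock: 15.17
position: [0.6075, 0.062, 0.0764]
ee_rot: [-0.191, -3.109, -0.002]
force: [-0.7, 0.4, -1.2]
width: 0.098
t15.17 [0.6075 0.062  0.0764] yaw of tool y 83.0 tilt [-0.026  0.003 -1.   ] w9.0 F [-0.7  0.4 -1.2] q7 0.80
shift [ 0.09 -0.09  0.07] turn -0.1
```

```bash
python3 -m jog '[0,0.08,-0.04,0.04,0, 0,0,0,0.04,0, 0,0,0,0.02,0, 0,0,0,0,0]'; python3 -m jog '[12,0,0,0,0, 16,0,0,0,0, 40,0,0,0,0, 40,0,0,0,0, 40,0,0,0,0, 40,0,0,0,0]';python3 -c "
from h import *
st()";  python3 -m jog '[40,0,0,-0.3,0, 40,0,0,-0.5,0, 40,0,0,-0.5,0, 40,0,0,-0.6,0, 40,0,0,-0.6,0, 40,0,0,-0.3,0, 40,0,0,0,0]'; python3 -c "
from h import *
rows(.455,.284,90,.17)"
```

```text
clock: 15.5
position: [0.6038, 0.0607, 0.0739]
ee_rot: [-0.191, -3.111, -0.001]
force: [-0.0, -0.4, -1.5]
width: 0.099
clock: 16.0
position: [0.604, 0.0602, 0.0742]
ee_rot: [-0.192, -3.112, -0.001]
force: [-1.3, 0.2, -0.9]
width: 0.406
t16.00 [0.604  0.0602 0.0742] yaw of tool y 82.9 tilt [-0.024  0.002 -1.   ] w37.3 F [-1.3  0.2 -0.9] q7 0.79
clock: 16.58
position: [0.6057, 0.0607, 0.1945]
ee_rot: [-0.189, -3.109, -0.003]
force: [0.4, 0.4, 0.3]
width: 0.435
t16.58 [0.6057 0.0607 0.1945] yaw of tool y 83.0 tilt [-0.027  0.003 -1.   ] w39.9 F [0.4 0.4 0.3] q7 0.89
shift [4.4  5.08 0.73] turn -1.16
```

```bash
python3 -m jog '[60,0.4,0.4,0,0, 60,0.6,0.7,0,0, 60,0.6,0.7,0,0, 60,0.6,0.7,0,0, 60,0.6,0.7,0,0, 60,0.6,0.7,0,0, 60,0.4,0.5,0,0, 60,0.2,0.2,0,0, 60,0,0,0,0, 60,0,0,0,0]'; python3 -c "
from h import *
rows(.455,.284,83.6,.068);grab('top','c1')
t=cv2.imread('pics/c1.png');s=t[120:280,90:350]
cv2.imwrite('pics/c.png',cv2.resize(s,(780,480)))"
```

```text
clock: 17.42
position: [0.4648, 0.2672, 0.1977]
ee_rot: [-0.198, -3.11, -0.0]
force: [1.1, -0.2, 0.2]
width: 0.654
t17.42 [0.4648 0.2672 0.1977] yaw of tool y 82.7 tilt [-0.025  0.002 -1.   ] w60.1 F [ 1.1 -0.2  0.2] q7 0.46
shift [0.22 0.39 3.25] turn -0.15
```

View pics/c.png

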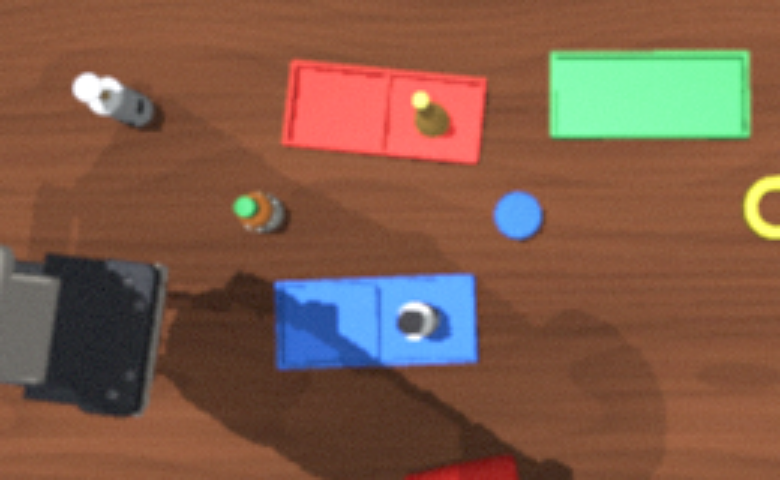

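Brass stands in the right red bay, bottle unmoved. Now orange.

```bash
python3 -m jog '[60,0.12,0.2,0.2,0, 60,0.1,0.15,0.3,0, 60,0,0,0.3,0, 60,0,0,0.4,0, 60,0,0,0.4,0, 60,0,0,0.4,0, 60,0,0,0.1,0, 60,0,0,0,0, 60,0,0,0,0]'; python3 -c "
from h import *
rows(.455,.284,83.6,.068)"
```

```text
clock: 18.22
position: [0.4603, 0.2749, 0.1022]
ee_rot: [-0.226, -3.105, 0.007]
force: [0.3, 0.3, 0.5]
width: 0.651
t18.22 [0.4603 0.2749 0.1022] yaw of tool y 81.7 tilt [-0.028 -0.003 -1.   ] w59.8 F [0.3 0.3 0.5] q7 0.33
shift [0.14 0.21 0.86] turn -0.32
```

```bash
python3 -m jog '[60,0.08,0.15,0.2,0, 60,0.06,0.1,0.3,0, 60,0,0,0.2,0, 60,0,0,0.1,0, 60,0,0,0,0, 60,0,0,0,0]'; python3 -c "
from h import *
rows(.455,.284,83.6,.068)"
```

```text
clock: 18.72
position: [0.4558, 0.2877, 0.0685]
ee_rot: [-0.227, -3.107, 0.004]
force: [0.8, -0.9, -0.1]
width: 0.655
t18.72 [0.4558 0.2877 0.0685] yaw of tool y 81.6 tilt [-0.026 -0.001 -1.   ] w60.1 F [ 0.8 -0.9 -0.1] q7 0.27
shift [ 0.01 -0.09  0.01] turn -0.33
```

```bash
python3 -m jog '[60,0.01,-0.08,0,0, 60,0,0,0,0, 0,0,0,0,0, 0,0,0,0,0, 0,0,0,0,0, 0,0,0,0,0, 0,0,0,0,0, 0,0,0,0,0, 0,0,0,0,0, 0,0,0,0,0, 0,0,0,0,0]' 12; python3 -c "
from h import *
rows(.6111,.1286,83.6,.19)"
```

```text
clock: 19.63
position: [0.456, 0.2843, 0.0701]
ee_rot: [-0.229, -3.11, 0.002]
force: [0.2, -0.7, 0.6]
width: 0.104
t19.63 [0.456  0.2843 0.0701] yaw of tool y 81.6 tilt [-0.023  0.    -1.   ] w9.6 F [ 0.2 -0.7  0.6] q7 0.27
shift [-4.33 -3.29 -3.09] turn -0.34
```

```bash
python3 -m jog '[0,0,0,-0.3,0, 0,0,0,-0.6,0, 0,0,0,-0.6,0, 0,0,0,-0.6,0, 0,0,0,-0.6,0, 0,-0.2,-0.2,-0.3,0, 0,-0.5,-0.4,0,-0.3, 0,-0.6,-0.5,0,0, 0,-0.6,-0.5,0,0, 0,-0.6,-0.5,0,0, 0,-0.6,-0.5,0,0, 0,-0.6,-0.3,0,0, 0,-0.3,-0.2,0,0, 0,0,0,0,0, 0,0,0,0,0]'; python3 -c "
from h import *
rows(.6111,.1286,83.6,.09)"
```

```text
clock: 20.88
position: [0.6062, 0.1401, 0.2049]
ee_rot: [-0.161, -3.116, -0.005]
force: [0.6, 0.8, -0.7]
width: 0.102
t20.88 [0.6062 0.1401 0.2049] yaw of tool y 84.1 tilt [-0.021  0.004 -1.   ] w9.3 F [ 0.6  0.8 -0.7] q7 0.79
shift [-0.21 -0.28  2.87] turn 0.08
```

```bash
python3 -m jog '[0,-0.15,-0.15,0.3,0, 0,-0.1,-0.1,0.4,0, 0,0,0,0.4,0, 0,0,0,0.4,0, 0,0,0,0.4,0, 0,0,0,0.4,0, 0,0,0,0.2,0, 0,0,0,0.1,0, 0,0,0,0,0, 0,0,0,0,0]'; python3 -c "
from h import *
rows(.6111,.1286,83.6,.0731)"
```

```text
clock: 21.72
position: [0.6047, 0.1392, 0.0949]
ee_rot: [-0.133, -3.114, -0.011]
force: [0.4, 0.3, -0.9]
width: 0.102
t21.72 [0.6047 0.1392 0.0949] yaw of tool y 85.1 tilt [-0.025  0.008 -1.   ] w9.4 F [ 0.4  0.3 -0.9] q7 0.73
shift [-0.2  -0.25  0.54] turn 0.25
```

```bash
python3 -m jog '[0,-0.1,-0.2,0,0, 0,-0.05,-0.08,0.15,0, 0,0,0,0.15,0, 0,0,0,0.1,0, 0,0,0,0.06,0, 0,0,0,0.04,0, 0,0,0,0,0, 0,0,0,0,0]'; python3 -c "
from h import *
rows(.6111,.1286,83.6,.0731)"
```

```text
clock: 22.38
position: [0.6115, 0.1266, 0.0754]
ee_rot: [-0.134, -3.118, -0.013]
force: [-1.2, 0.4, -0.7]
width: 0.097
t22.38 [0.6115 0.1266 0.0754] yaw of tool y 85.1 tilt [-0.02   0.009 -1.   ] w8.9 F [-1.2  0.4 -0.7] q7 0.74
shift [0.01 0.05 0.06] turn 0.24
```

```bash
python3 -m jog '[0,0,0,0.04,0, 0,0,0,0.03,0, 0,0,0,0.01,0, 0,0,0,0,0, 12,0,0,0,0, 16,0,0,0,0, 40,0,0,0,0, 40,0,0,0,0, 40,0,0,0,0, 40,0,0,0,0]';python3 -c "
from h import *
st()";  python3 -m jog '[40,0,0,-0.3,0, 40,0,0,-0.5,0, 40,0,0,-0.5,0, 40,0,0,-0.6,0, 40,0,0,-0.6,0, 60,0,0.3,-0.2,0, 80,0,0.7,0,0, 80,0,0.7,0,0, 80,0,0.7,0,0, 80,0,0.7,0,0, 80,0,0.5,0,0, 80,0,0.2,0,0, 80,0,0,0,0, 80,0,0,0,0]'; python3 -c "
from h import *
rows(.6145,.282,90,.11);grab('top','d1')
t=cv2.imread('pics/d1.png');s=t[120:280,90:350]
cv2.imwrite('pics/d.png',cv2.resize(s,(780,480)))"
```

```text
clock: 23.22
position: [0.612, 0.1278, 0.0734]
ee_rot: [-0.133, -3.12, -0.014]
force: [-0.4, 0.0, 0.5]
width: 0.409
t23.22 [0.612  0.1278 0.0734] yaw of tool y 85.1 tilt [-0.018  0.01  -1.   ] w37.5 F [-0.4  0.   0.5] q7 0.73
clock: 24.38
position: [0.6262, 0.2877, 0.1941]
ee_rot: [-0.135, -3.12, -0.019]
force: [0.4, 0.2, 0.3]
width: 0.875
t24.38 [0.6262 0.2877 0.1941] yaw of tool y 85.0 tilt [-0.018  0.013 -1.   ] w80.3 F [0.4 0.2 0.3] q7 0.62
shift [ 0.24 -0.19  2.1 ] turn -0.83
```

View pics/d.png

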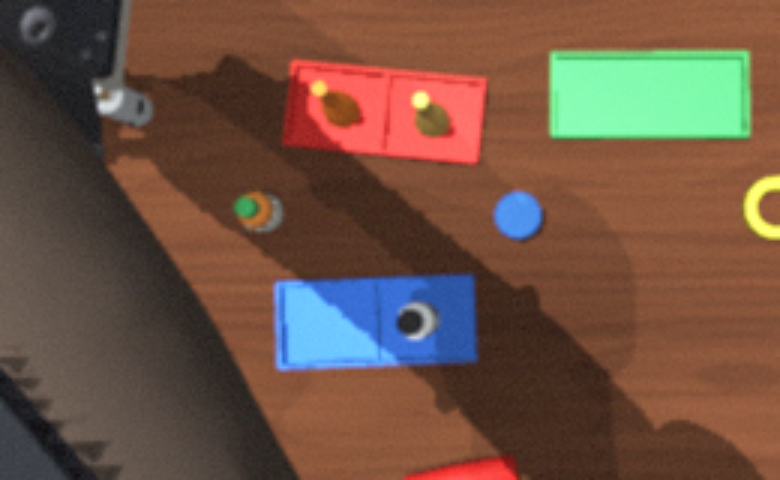

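Both mouthpieces stand in their own red bays. White piston next.

```bash
python3 -m jog '[80,0.12,-0.1,0.2,0, 80,0.1,-0.08,0.3,0, 80,0,0,0.4,0, 80,0,0,0.4,0, 80,0,0,0.3,0, 80,0,0,0.1,0, 80,0,0,0,0, 80,0,0,0,0]'; python3 -c "
from h import *
rows(.6145,.282,90,.057)"
```

```text
clock: 25.1
position: [0.6188, 0.2677, 0.1242]
ee_rot: [-0.158, -3.122, -0.008]
force: [0.2, -0.1, -0.2]
width: 0.867
t25.10 [0.6188 0.2677 0.1242] yaw of tool y 84.2 tilt [-0.015  0.006 -1.   ] w79.6 F [ 0.2 -0.1 -0.2] q7 0.58
shift [0.12 0.34 1.68] turn -0.96
```

```bash
python3 -m jog '[80,0.06,0.25,0,0, 80,0.03,0.1,0.2,0, 80,0,0.05,0.3,0, 80,0,0.02,0.4,0, 80,0,0,0.4,0, 80,0,0,0.2,0, 80,0,0,0.1,0, 80,0,0,0,0, 80,0,0,0,0]'; python3 -c "
from h import *
rows(.6145,.282,90,.057)"
```

```text
clock: 25.85
position: [0.6165, 0.2916, 0.0583]
ee_rot: [-0.154, -3.126, -0.015]
force: [-0.7, -0.3, 0.1]
width: 0.875
t25.85 [0.6165 0.2916 0.0583] yaw of tool y 84.4 tilt [-0.011  0.01  -1.   ] w80.3 F [-0.7 -0.3  0.1] q7 0.51
shift [ 0.03 -0.24  0.03] turn -0.94
```

```bash
python3 -m jog '[80,0.03,-0.15,0.02,0, 80,0,-0.06,0,0, 80,0,0,0,0, 10,0,0,0,0, 10,0,0,0,0, 10,0,0,0,0, 10,0,0,0,0, 10,0,0,0,0, 10,0,0,0,0, 10,0,0,0,0, 10,0,0,0,0, 10,0,0,0,0, 10,0,0,0,0]' 20; python3 -c "
from h import *
rows(.4545,.1353,90,.18)"
```

```text
clock: 26.93
position: [0.6161, 0.2831, 0.0608]
ee_rot: [-0.156, -3.13, -0.019]
force: [-0.3, -0.0, -0.3]
width: 0.258
t26.93 [0.6161 0.2831 0.0608] yaw of tool y 84.3 tilt [-0.007  0.013 -1.   ] w23.6 F [-0.3 -0.  -0.3] q7 0.52
shift [ 3.68 -4.04 -3.  ] turn -0.95
```

```bash
python3 -m jog '[10,0,0,-0.3,0, 10,0,0,-0.6,0, 10,0,0,-0.6,0, 10,0,0,-0.6,0, 10,0,0,-0.6,0, 10,0.2,-0.2,-0.2,0, 10,0.5,-0.5,0,-0.4, 10,0.6,-0.6,0,-0.4, 10,0.6,-0.6,0,0, 10,0.6,-0.6,0,0, 10,0.5,-0.6,0,0, 10,0.3,-0.4,0,0, 10,0.1,-0.2,0,0, 10,0,0,0,0, 10,0,0,0,0]'; python3 -c "
from h import *
rows(.4545,.1353,90,.085)"
```

```text
clock: 28.18
position: [0.4606, 0.1297, 0.1822]
ee_rot: [-0.016, -3.131, -0.011]
force: [0.8, 0.3, -0.6]
width: 0.256
t28.18 [0.4606 0.1297 0.1822] yaw of tool y 89.4 tilt [-0.011  0.007 -1.   ] w23.5 F [ 0.8  0.3 -0.6] q7 0.79
shift [0.13 0.12 2.43] turn -0.1
```

```bash
python3 -m jog '[10,0.1,0,0.3,0, 10,0.05,0,0.4,0, 10,0,0,0.4,0, 10,0,0,0.4,0, 10,0,0,0.4,0, 10,0,0,0.2,0, 10,0,0,0.1,0, 10,0,0,0,0, 10,0,0,0,0]'; python3 -c "
from h import *
rows(.4545,.1353,90,.0638)"
```

```text
clock: 28.93
position: [0.4616, 0.1421, 0.0925]
ee_rot: [-0.009, -3.138, -0.027]
force: [0.4, 0.1, 0.3]
width: 0.256
t28.93 [0.4616 0.1421 0.0925] yaw of tool y 89.7 tilt [-0.003  0.018 -1.   ] w23.5 F [0.4 0.1 0.3] q7 0.65
shift [ 0.17 -0.18  0.71] turn -0.05
```

```bash
python3 -m jog '[10,0.1,-0.12,0,0, 10,0.05,-0.08,0.15,0, 10,0,-0.02,0.2,0, 10,0,0,0.15,0, 10,0,0,0.1,0, 10,0,0,0.06,0, 10,0,0,0,0, 10,0,0,0,0]'; python3 -c "
from h import *
rows(.4545,.1353,90,.0638)"
```

```text
clock: 29.6
position: [0.4565, 0.1331, 0.0653]
ee_rot: [0.011, 3.141, 0.028]
force: [-0.2, 0.1, -0.7]
width: 0.253
t29.60 [0.4565 0.1331 0.0653] yaw of tool y 89.6 tilt [ 0.001  0.018 -1.   ] w23.3 F [-0.2  0.1 -0.7] q7 0.61
shift [0.05 0.05 0.04] turn -0.06
```

Lower the last 1.5 mm, release, lift; then rotate jaws toward the key (yaw ≈ −12°).

```bash
python3 -m jog '[10,0,0,0.03,0, 10,0,0,0.02,0, 10,0,0,0,0, 10,0,0,0,0, 28,0,0,0,0, 32,0,0,0,0, 45,0,0,0,0, 45,0,0,0,0, 45,0,0,0,0]';python3 -c "
from h import *
st()";  python3 -m jog '[45,0,0,-0.3,0, 45,0,0,-0.5,0, 45,0,0,-0.5,0, 45,0,0,-0.6,0, 45,0,0,-0.6,0, 45,0,0,-0.3,0, 45,0,0,0,0]'; python3 -m jog '[45,0,-0.5,0,0.3, 45,0,-0.8,0,0.8, 45,0,-0.8,0,1, 45,0,0,0,1, 45,0,0,0,1, 45,0,0,0,1, 45,0,0,0,1, 45,0,0,0,1, 45,0,0,0,1, 45,0,0,0,1, 45,0,0,0,1, 45,0,0,0,1, 45,0,0,0,1, 45,0,0,0,1, 45,0,0,0,1, 45,0,0,0,1, 45,0,0,0,1, 45,0,0,0,0.6, 45,0,0,0,0]'; python3 -c "
from h import *
rows(.6134,-.2808,-12.4,.18)"
```

```text
clock: 30.35
position: [0.4576, 0.134, 0.0641]
ee_rot: [0.01, 3.138, 0.03]
force: [0.8, 0.7, 0.3]
width: 0.477
t30.35 [0.4576 0.134  0.0641] yaw of tool y 89.6 tilt [ 0.003  0.019 -1.   ] w43.8 F [0.8 0.7 0.3] q7 0.61
clock: 30.93
position: [0.4551, 0.1328, 0.1846]
ee_rot: [-0.004, -3.14, -0.031]
force: [-0.1, 0.6, -0.1]
width: 0.486
clock: 32.52
position: [0.4435, 0.0451, 0.1817]
ee_rot: [-2.48, -1.893, -0.011]
force: [0.6, 0.2, -0.3]
width: 0.49
t32.52 [0.4435 0.0451 0.1817] yaw of tool y -15.3 tilt [-0.007  0.021 -1.   ] w45.0 F [ 0.6  0.2 -0.3] q7 -0.63
shift [-6.74  6.24 -0.16] turn -0.48
```

```bash
python3 -m jog '[45,-0.4,0.3,0,-0.4, 45,-0.65,0.6,0,0, 45,-0.65,0.6,0,0, 45,-0.65,0.6,0,0, 45,-0.65,0.6,0,0, 45,-0.65,0.6,0,0, 45,-0.65,0.6,0,0, 45,-0.65,0.6,0,0, 45,-0.65,0.6,0,0, 45,-0.65,0.6,0,0, 45,-0.3,0.3,0,0, 45,0,0,0,0, 45,0,0,0,0]'; python3 -c "
from h import *
rows(.6134,-.2808,-12.4,.1)"
```

```text
clock: 33.6
position: [0.6275, -0.2732, 0.168]
ee_rot: [-2.392, -1.995, -0.007]
force: [0.5, -0.6, -0.1]
width: 0.491
t33.60 [ 0.6275 -0.2732  0.168 ] yaw of tool y -10.3 tilt [-0.014  0.023 -1.   ] w45.1 F [ 0.5 -0.6 -0.1] q7 -0.02
shift [-0.28 -0.28  1.7 ] turn 0.35
```

```bash
python3 -m jog '[45,-0.1,-0.2,0.2,0.2, 45,-0.1,-0.1,0.4,0.15, 45,0,0,0.5,0, 45,0,0,0.5,0, 45,0,0,0.4,0, 45,0,0,0.2,0, 45,0,0,0,0, 45,0,0,0,0]'; python3 -c "
from h import *
rows(.6134,-.2808,-12.4,.034)"
```

```text
clock: 34.27
position: [0.6096, -0.2664, 0.0782]
ee_rot: [-2.407, -1.968, -0.011]
force: [0.6, -0.3, 0.3]
width: 0.491
t34.27 [ 0.6096 -0.2664  0.0782] yaw of tool y -11.4 tilt [-0.015  0.03  -0.999] w45.1 F [ 0.6 -0.3  0.3] q7 -0.07
shift [-0.36  0.19  1.09] turn 0.16
```

```bash
python3 -m jog '[45,-0.2,0.1,0,0.1, 45,-0.1,0.06,0.2,0, 45,-0.05,0,0.3,0, 45,0,0,0.3,0, 45,0,0,0.15,0, 45,0,0,0,0, 45,0,0,0,0]'; python3 -c "
from h import *
rows(.6134,-.2808,-12.4,.034);grab('top','e1');grab('scene','e2')
t=cv2.imread('pics/e1.png');s=cv2.imread('pics/e2.png')
cv2.imwrite('pics/e.png',np.hstack([cv2.resize(t[100:200,340:440],(400,400)),cv2.resize(s[110:210,80:180],(400,400))]))"
```

```text
clock: 34.85
position: [0.6145, -0.2821, 0.0389]
ee_rot: [-2.42, -1.958, -0.014]
force: [1.0, -1.1, 0.7]
width: 0.488
t34.85 [ 0.6145 -0.2821  0.0389] yaw of tool y -12.0 tilt [-0.011  0.028 -1.   ] w44.8 F [ 1.  -1.1  0.7] q7 -0.07
shift [ 0.02 -0.03  0.12] turn 0.06
```

View pics/e.png

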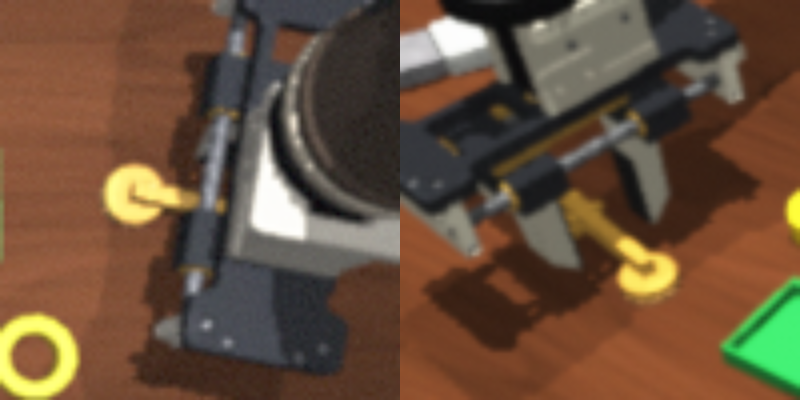

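Fingers straddle the key's arm. Lower 5 mm and close.

```bash
python3 -m jog '[45,0.02,-0.02,0.08,0, 45,0,0,0.04,0, 45,0,0,0.03,0, 45,0,0,0,0, 0,0,0,0,0, 0,0,0,0,0, 0,0,0,0,0, 0,0,0,0,0, 0,0,0,0,0, 0,0,0,0,0, 0,0,0,0,0, 0,0,0,0,0]' 25; python3 -c "
from h import *
rows(.6159,-.0991,-1,.1)"
```

```text
clock: 35.95
position: [0.6153, -0.2807, 0.035]
ee_rot: [-2.422, -1.961, -0.018]
force: [-0.8, 0.9, -0.3]
width: 0.093
t35.95 [ 0.6153 -0.2807  0.035 ] yaw of tool y -12.0 tilt [-0.007  0.027 -1.   ] w8.6 F [-0.8  0.9 -0.3] q7 -0.07
shift [ 4.48 -0.95 -1.5 ] turn -1.83
```

```bash
python3 -m jog '[0,0,0,-0.2,0, 0,0,0,-0.4,0, 0,0,0,-0.5,0, 0,0,0,-0.4,0, 0,0.2,0,0,-0.3, 0,0.4,-0.05,0,-0.5, 0,0.5,-0.1,0,-0.5, 0,0.5,-0.1,0,-0.4, 0,0.5,0,0,0, 0,0.5,0,0,0, 0,0.5,0,0,0, 0,0.5,0,0,0, 0,0.4,0,0,0, 0,0.2,0,0,0, 0,0,0,0,0, 0,0,0,0,0]'; python3 -c "
from h import *
rows(.6159,-.0991,-1,.06)"
```

```text
clock: 37.28
position: [0.6049, -0.0832, 0.0957]
ee_rot: [-2.162, -2.222, -0.017]
force: [0.7, -0.8, 0.2]
width: 0.096
t37.28 [ 0.6049 -0.0832  0.0957] yaw of tool y 1.6 tilt [-0.022  0.036 -0.999] w8.8 F [ 0.7 -0.8  0.2] q7 -0.15
shift [-0.44  0.28  0.87] turn 0.43
```

```bash
python3 -m jog '[0,-0.2,0.15,0,0.2, 0,-0.1,0.1,0.15,0.2, 0,-0.05,0.02,0.25,0, 0,0,0,0.2,0, 0,0,0,0.1,0, 0,0,0,0,0, 0,0,0,0,0]'; python3 -c "
from h import *
rows(.6159,-.0991,-1,.038);grab('top','f1');grab('scene','f2')
t=cv2.imread('pics/f1.png');s=cv2.imread('pics/f2.png')
cv2.imwrite('pics/f.png',np.hstack([cv2.resize(t[100:200,250:350],(400,400)),cv2.resize(s[150:250,145:245],(400,400))]))"
```

```text
clock: 37.87
position: [0.6151, -0.1039, 0.0612]
ee_rot: [-2.219, -2.164, -0.009]
force: [-0.3, 0.1, -1.0]
width: 0.092
t37.87 [ 0.6151 -0.1039  0.0612] yaw of tool y -1.4 tilt [-0.025  0.034 -0.999] w8.5 F [-0.3  0.1 -1. ] q7 -0.18
shift [0.1  0.03 0.58] turn -0.07
```

View pics/f.png

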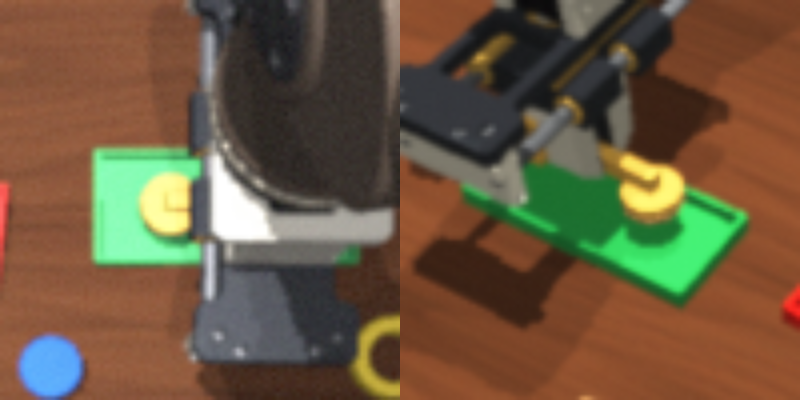

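Key hangs level and centred over the green tray. Lowering.

```bash
python3 -m jog '[0,0.1,0.03,0.1,0, 0,0,0,0.15,0, 0,0,0,0.1,0, 0,0,0,0.06,0, 0,0,0,0.04,0, 0,0,0,0,0, 0,0,0,0,0]'; python3 -c "
from h import *
rows(.6159,-.0991,-1,.038)"
```

```text
clock: 38.55
position: [0.6168, -0.0973, 0.043]
ee_rot: [-2.218, -2.168, -0.012]
force: [-0.1, 0.0, -0.0]
width: 0.093
t38.55 [ 0.6168 -0.0973  0.043 ] yaw of tool y -1.3 tilt [-0.023  0.034 -0.999] w8.5 F [-0.1  0.  -0. ] q7 -0.20
shift [-0.05 -0.02  0.12] turn -0.05
```

```bash
python3 -m jog '[0,0,0,0.06,0, 0,0,0,0.05,0, 0,0,0,0.03,0, 0,0,0,0,0]'; python3 -m jog '[11,0,0,0,0, 13,0,0,0,0, 20,0,0,0,0, 20,0,0,0,0, 20,0,0,0,0, 20,0,0,0,0]'; python3 -c "
from h import *
st()"; python3 -m jog '[20,0,0,-0.1,0, 20,0,0,-0.3,0, 20,0,0,-0.5,0, 20,0,0,-0.5,0, 20,0,0,-0.6,0, 20,0,0,-0.6,0, 20,0,0,-0.6,0, 20,-0.5,0,0,0, 20,-0.7,0,0,0, 20,-0.7,0,0,0, 20,-0.7,0,0,0, 20,-0.7,0,0,0, 20,-0.7,0,0,0, 20,-0.4,0,0,0, 20,0,0,0,0, 20,0,0,0,0]'; python3 - <<'E'
from h import *
st();t=grab('top','g1');s=grab('scene','g2')
a=cv2.cvtColor(np.hstack([cv2.resize(t[110:270,90:360],(540,320)),np.zeros((320,0,3),np.uint8)]),4)
b=cv2.cvtColor(cv2.resize(s[140:290,140:410],(540,300)),4)
cv2.imwrite('pics/g.png',np.vstack([a,b])[:600])
E
```

```text
clock: 38.88
position: [0.6172, -0.0972, 0.0381]
ee_rot: [-2.219, -2.168, -0.013]
force: [-0.3, -0.3, 0.6]
width: 0.096
clock: 39.38
position: [0.6176, -0.0974, 0.0382]
ee_rot: [-2.22, -2.169, -0.014]
force: [-0.6, 0.3, -0.4]
width: 0.218
t39.38 [ 0.6176 -0.0974  0.0382] yaw of tool y -1.3 tilt [-0.021  0.034 -0.999] w20.0 F [-0.6  0.3 -0.4] q7 -0.20
clock: 40.72
position: [0.6184, -0.2822, 0.1838]
ee_rot: [-2.218, -2.182, -0.026]
force: [0.5, 0.8, 0.6]
width: 0.215
t40.72 [ 0.6184 -0.2822  0.1838] yaw of tool y -0.9 tilt [-0.009  0.033 -0.999] w19.8 F [0.5 0.8 0.6] q7 0.15
```

View pics/g.png

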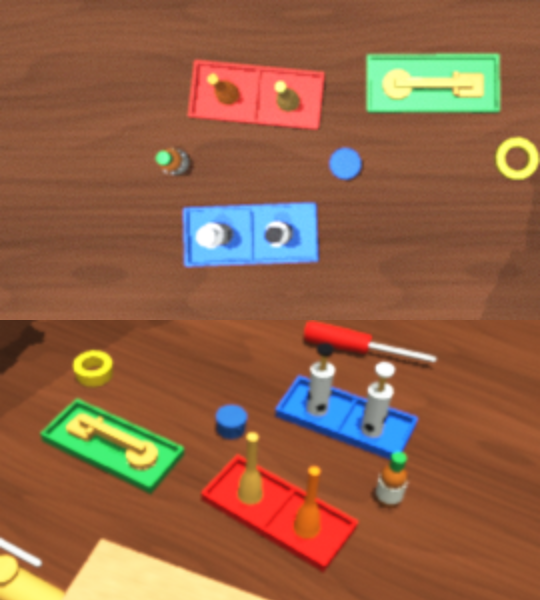

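All five parts stand or lie in their bays, the bottle hasn't moved, and the arm is clear. Handing in.

```bash
python3 -c "
from cell import *
print(sign_off())"
```

```text
the job is handed in; nothing more can be done
None
```

All five parts are in their trays, and I handed the job in at about 41 s of the 134 s allowed; sign-off gave no verdict.

- **Placement:** brass and orange mouthpieces are in separate red bays, and black and white pistons are in separate blue bays. The saxophone key lies lengthwise in the green tray, pad down. I lowered each part to about floor height before letting go.
- **Last checks:** the final top and scene pictures show all four standing parts upright, the key flat, and the oil bottle upright where it started. By tool readings at release, each part was within about 5 mm of its measured bay or tray centre.
- **Mismatches:** my first colour masks for the red and blue trays gave wrong outlines, so I redid them. The redo then failed on the green tray, so I used its first result. The tool also drifted up to about 15 mm sideways on descents, and I corrected that before every grasp and release. Its tilt crept up to about 0.04 rad by the end, which I could not correct. I did not measure part tilts or heights numerically after release, only by eye in the pictures.

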